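# Tip the boxed device into the scan frame

## Task

Gently push the white carton near its top so that it tips over on the spot and lies flat inside the green tape frame (the red one beside it is for rejects); do not grip it, lift it or slide it along upright. Once it lies still there, press the yellow scan button fully down and let it go. Leave everything else on the bench where it is.

Things in the scene. Friction and masses are not known exactly. Their poses are not given: they have to be found in the camera images.
- carton: white closed carton, 130 mm wide (its x) by 45 mm thick (its y) by 170 mm high (its z), 0.25 to 0.5 kg, standing on its small end between the two frames. Origin: centre of the underside it stands on. Each large face looks towards one frame; its lower edges lie about where the frames begin. Tipped about a lower edge it balances at about 15 degrees and then falls by itself; it hardly slides
- carton_foot_a (a point): a point halfway through the carton's 45 mm thickness, at the lower end, at the carton's x = -65 mm
- carton_foot_b (a point): a point halfway through the carton's 45 mm thickness, at the lower end, at the carton's x = +65 mm
- carton_head_a (a point): a point halfway through the carton's 45 mm thickness, at the upper end, at the carton's x = -65 mm
- carton_head_b (a point): a point halfway through the carton's 45 mm thickness, at the upper end, at the carton's x = +65 mm
- green_frame: rectangle of flat green tape on the bench, 160 mm (its x) by 200 mm (its y) inside, tape 15 mm wide, no height. Origin: its centre, at bench height. It lies on one side of the carton, left or right, centre about 108 mm from the carton's
- red_frame: the same in red tape, on the other side of the carton
- scan_button (a joint): travel of the yellow button: 0 up, 0.006 m fully down; springs back; fully down takes about 5 N
- scan_button_top (a point): centre of the top of the yellow round button (36 mm across, 62 mm above the bench, in a black ring on a fixed grey block 70 x 70 x 40 mm high, beyond the carton as seen from the robot); it is pressed straight down
- glue_jar: low round jar with orange cap, 54 mm across, 75 mm high, standing behind the frames. Not to be disturbed
- spray_can: grey metal can, 56 mm across, 100 mm high, standing behind the frames. Not to be disturbed
- brown_carton: brown cardboard box 80 x 160 x 90 mm high, back left of the bench. Not to be disturbed
- screwdriver: screwdriver lying at the back of the bench. Not to be disturbed
- hole_saw: dark steel ring, 68 mm across, 45 mm high, back right of the bench. Not to be disturbed
- hammer: hammer lying on the robot's right. Not to be disturbed
- junction_box: white square junction box 100 x 100 x 57 mm high, on the robot's left. Not to be disturbed
Not all that is in view belongs to the job. What is shaped like the part that bears scan_button but purple is not meant.

How it is judged (in metres and radians):
On the way, in this order (a step that is already met when the one before it is completed fails the run):
1. the carton lies flat and still inside the green frame (x of carton_foot_a in the frame of green_frame between -0.095 and 0.095 m and y of carton_foot_a in the frame of green_frame between -0.115 and 0.115 m and x of carton_foot_b in the frame of green_frame between -0.095 and 0.095 m and y of carton_foot_b in the frame of green_frame between -0.115 and 0.115 m and x of carton_head_a in the frame of green_frame between -0.095 and 0.095 m and y of carton_head_a in the frame of green_frame between -0.115 and 0.115 m and x of carton_head_b in the frame of green_frame between -0.095 and 0.095 m and y of carton_head_b in the frame of green_frame between -0.115 and 0.115 m and height (world z) of each of carton_foot_a, carton_foot_b, carton_head_a, carton_head_b below 0.035 m and linear speed of carton below 0.02 m/s and angular speed of carton below 0.1 rad/s), for 0.2 s.
2. the scan button is pressed fully down (value of joint scan_button above 0.0045 m), for 0.05 s.
At the end, for the whole second after the job is handed in: The carton lies flat on a large face, at rest, with none of its corners beyond the outer edge of the green tape; the button has been pressed at least 4.5 mm after that and is up again (all of step 1 and value of joint scan_button below 0.002 m); the robot touches nothing.
It fails at once if the carton is lifted clear of the bench (height (world z) of each of carton_foot_a, carton_foot_b, carton_head_a, carton_head_b above 0.045 m).
It fails at once if the carton is slid more than 30 mm while still upright (distance of carton from where it was at the start of the episode above 0.03 m and angle between carton's own z axis and vertical below 0.2 rad).
It fails at once if the carton is squeezed or shoved hard (over 20 N) (contact force between the fingers and carton above 20 N).
It fails at once if the button is pressed before the carton lies flat (value of joint scan_button above 0.0035 m and height (world z) of any of carton_foot_a, carton_foot_b, carton_head_a, carton_head_b above 0.035 m).
It fails at once if another object is moved more than 25 mm or knocked over (distance of any of glue_jar, spray_can, brown_carton, screwdriver, hole_saw, hammer, junction_box from where it was at the start of the episode above 0.025 m or angle between any of glue_jar, spray_can's own z axis and vertical above 0.6 rad).
It also fails if it takes over 45 s, if anything falls off the work surface, if the arm or the gripper's body presses on something with over 40 N, if the wrist force passes 120 N, or if a joint passes its speed limit or range.

## Robot

A 6-joint arm with a two-finger parallel gripper is mounted at the origin on the work surface. World frame = base frame: x ahead of the robot, y to its left, z up, the work surface at z = 0. Lengths are in mm, angles in degrees, forces in N, time in s.
With the tool pointing down it reaches from about 300 to 850 mm from the base axis. Payload 4.2 kg.
Tool frame: the origin (TCP) lies at the very end of the fingers, on their centre line; the grasp point (between the pads) lies env.pinch_z behind it (env.pinch_z is the distance from the TCP to the grasp point, in mm); z points along the fingers, y is the line along which they close (so a half turn about z gives the same grasp; the last joint's range is limited). The gripper opens to 91 mm and grips with 3 to 60 N. Pads are 32 mm wide; open, the fingers measure 118 mm over their backs; the gripper's body (76 mm by 178 mm) begins 60 mm behind the grasp point.
Start: joints at [-75.86, 18.312, 89.639, -0, 72.044, -1.146], TCP at [151.599, -554.672, 213.976] pointing down, gripper open.
Joint ranges: [-177.97, 177.97], [-48.28, 115.42], [12.27, 149.76], [-77.06, 257.06], [2.81, 150.46], [-146.56, 146.56]. Speed limits (degrees/s): [147.25, 147.25, 180, 180, 180, 180].

## Interface

Orientations are given as [roll, pitch, yaw] about the fixed x, y, z axes, in that order (R = Rz(yaw) Ry(pitch) Rx(roll)).
In Python, from workcell import state, vision, job_done, env gives the robot as it stands.
- The arm moves only by the tool servo_tool, never from a script. Its argument "rows" is a list of rows, each a list of 5 numbers: the shift along the tool's x, y, z scaled (see below), then the turn about the tool's z scaled (see below), then the opening, from 0 (shut) to 1 (fully open). A call has 1 to 20 rows; each row is the pose to reach, as a shift and turn from the pose commanded when the call began, along the tool's axes at that moment; what a row does not reach only later rows make up. The controller multiplies each number of a shift by 200 mm and each number of a turn by 90 degrees. A row lasts 1/12 s, in which the tool goes at most 41.7 mm and 7.16 degrees, less where a joint would pass 70% of its speed; a pose out of reach is approached as far as the arm can. A call with a number of a shift or a turn outside -1 to 1 is refused whole. A call with a gripper value outside its range is refused whole. The fingers move at their own pace and stop on an object; "force" is the grip in N (left out, the last holds). Time passes only in rows, so rows that repeat a pose let the fingers close. It gives the time, the measured TCP pose, the force, the opening and the grip force at its end, in the units of the state.
- state(): the state, without advancing time (a new reading comes with each control period).
- vision.grab_frame(name): name is "scene" or "top" or "wrist"; returns the picture (480x640x3 uint8, red, green, blue); there is no depth.
- vision.camera_info(name): a dict with "vertical_fov" (degrees; the focal length in pixels is half the picture's height over the tangent of half this angle, whatever the lens; pixels are square), "cx", "cy" (the principal point, pixels), "T" (4x4, takes a point from camera to world coordinates). Camera axes: x right, y up, looking along -z (the intrinsics and any distortion apply to the point x, -y, -z); pixel columns grow to the right and rows downward; lengths in mm; the calibration is good to about 2 mm. The wrist camera is an equidistant fisheye: a pixel r from the principal point sees the ray r / f radians off the axis. A picture is of the moment at which its call begins: read the wrist's pose just before it. camera_info takes no time and is no camera call; for the wrist camera it gives the pose at the moment of the call.
- job_done(): hands the job in; it is judged then, once.
The state is a dict: "time_s": time; "qpos": joint angles; "qvel": joint speeds; "effort": joint torques, N m; "ee_pos": TCP position; "ee_rot": TCP orientation; "force": force on the tool from outside, world axes, zero at the start; "torque": the same for the moment, N m; "gripper_width": finger opening in mm; "gripper_force": force on a finger pad.
Only numpy, scipy, OpenCV 4.12 (cv2) and the standard library are available. Lean on these libraries where they do the work, as an engineer would, in place of code of your own. Each camera call takes 0.05 s, during which the arm holds its last target. There are 200 camera calls.

## Working session

There is one attempt and no reset: what is moved stays moved. The work goes in short steps, Python scripts to look and compute and a tool call to move; the robot and the scene stay as the last step left them, time stands still between calls to the robot, and variables do not carry over. Pictures are saved under pics/ and viewed, at most 10 in all, crops included, and the job is handed in when it is done.

Besides the shell and the picture viewer there is one more tool, called by a JSON object that holds its "op" and its "data". servo_tool: Moves the arm, as the interface text tells. Its arguments: {"type":"object","properties":{"rows":{"type":"array"},"force":{"type":"number"}},"required":["rows"]}

```bash
mkdir -p pics
cat > h.py <<'E'
import numpy as np, cv2
from workcell import state, vision, job_done, env
def grab(n,f):
    im=vision.grab_frame(n); cv2.imwrite(f'pics/{f}.png',im[:,:,::-1]); return im
def ray(n,u,v):
    c=vision.camera_info(n); T=np.array(c["T"]); f=240/np.tan(np.radians(c["vertical_fov"])/2)
    d=np.array([(u-c["cx"])/f,-(v-c["cy"])/f,-1.]); return T[:3,3],T[:3,:3]@d
def atz(n,u,v,z=0):
    o,d=ray(n,u,v); return (o+d*(z-o[2])/d[2]).round(1)
def tri(a,b):
    (o1,d1),(o2,d2)=ray(*a),ray(*b); A=np.c_[d1,-d2]; s=np.linalg.lstsq(A,o2-o1,rcond=None)[0]
    p,q=o1+s[0]*d1,o2+s[1]*d2; return ((p+q)/2).round(1),round(float(np.linalg.norm(p-q)),1)
E
python3 - <<'E'
from h import *
a=grab("scene","s0");b=grab("top","t0")
for n in("scene","top"):
    c=vision.camera_info(n);print(n,c["vertical_fov"],c["cx"],c["cy"],np.round(c["T"],2).tolist(),[k for k in c])
print(state()["ee_pos"],state()["ee_rot"],env.pinch_z)
E
```

```text
scene 55.4209152901614 316.76755993046373 239.54663202307725 [[-0.78, -0.5, 0.38, 1035.15], [0.63, -0.61, 0.48, 546.01], [-0.01, 0.61, 0.79, 1025.76], [0.0, 0.0, 0.0, 1.0]] ['vertical_fov', 'cx', 'cy', 'T']
top 57.77228536338699 317.23318455314836 234.94099870685824 [[0.02, 0.98, -0.19, 367.28], [-1.0, 0.02, -0.0, 18.84], [-0.0, 0.19, 0.98, 1319.87], [0.0, 0.0, 0.0, 1.0]] ['vertical_fov', 'cx', 'cy', 'T']
[ 151.47087365 -554.22852909  213.22503016] [-1.79911405e+02 -1.96731946e-03  1.52830306e+01] 18.8
```

View pics/s0.png

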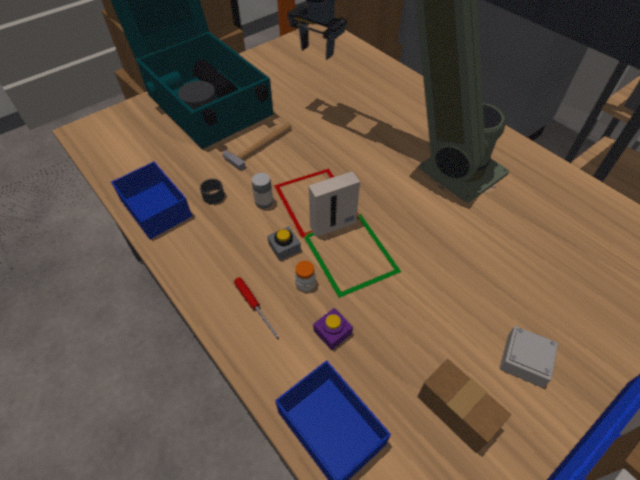

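View pics/t0.png

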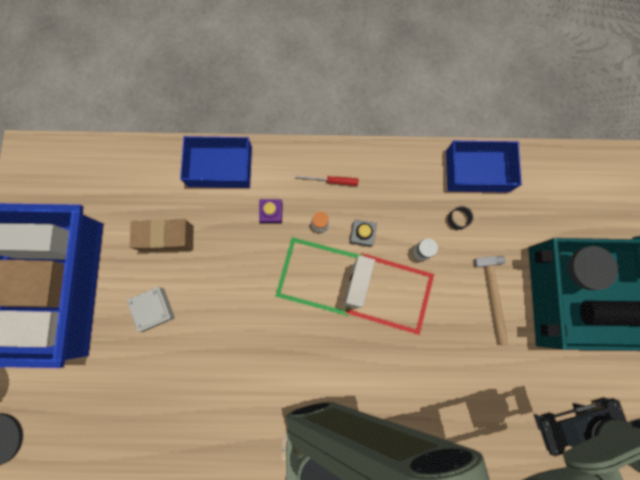

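Two yellow buttons are in view. One is on a grey block at top (364,231) / scene (284,237). The other is on a purple block at top (270,208) / scene (333,322). The grey one matches the description. The green frame is on the carton's left (+y) in the top view. I'll confirm with one enlarged crop pair.

Run:
```python
import cv2,numpy as np
t=cv2.imread('pics/t0.png')[190:350,250:450]; s=cv2.imread('pics/s0.png')[150:310,240:420]
t=cv2.resize(t,None,fx=4,fy=3.75*4/3.75,interpolation=cv2.INTER_CUBIC)[:600]; cv2.imwrite('pics/tc.png',cv2.resize(t,(800,600)) if t.shape[0]<600 else t)
cv2.imwrite('pics/tc.png',cv2.resize(cv2.imread('pics/t0.png')[200:350,250:450],(800,600),interpolation=cv2.INTER_CUBIC))
cv2.imwrite('pics/sc.png',cv2.resize(cv2.imread('pics/s0.png')[160:310,240:440],(800,600),interpolation=cv2.INTER_CUBIC))
```

```text
(no output)
```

View pics/tc.png

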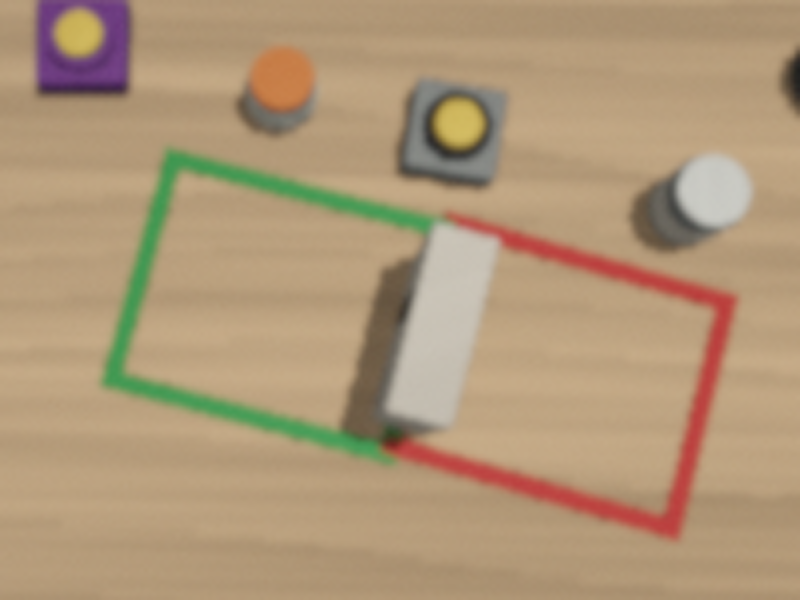

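View pics/sc.png

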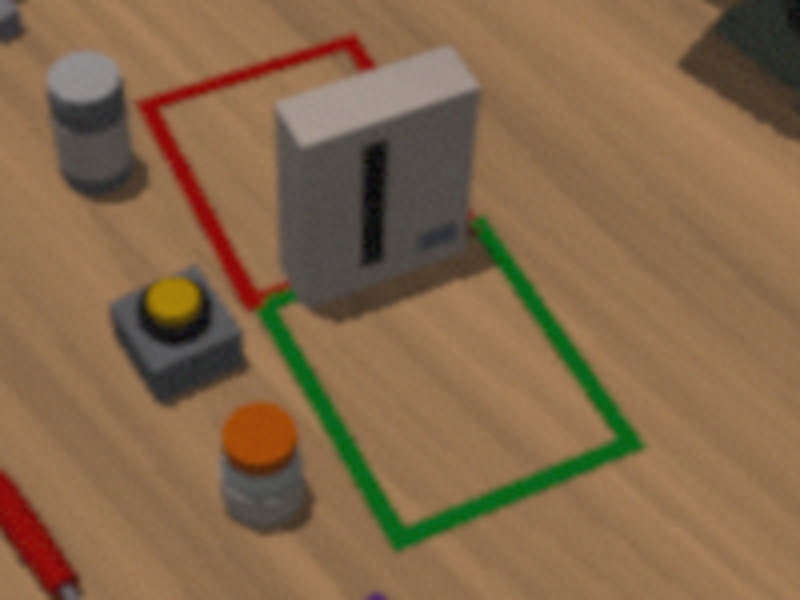

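The crops confirm it: the grey-block button is at top (458,124)c / scene (174,300)c, and the purple one is a decoy. The carton stands between the frames, with green on the left.

Run:
```python
from h import *
t=lambda x,y:("top",250+x/4,200+y/4)
s=lambda x,y:("scene",240+x/4,160+y/4)
for n,a,b in [("Gfar",t(435,222),s(300,145)),("Gnear",t(387,412),s(478,88)),("Rfar",t(500,237),s(278,102)),("Rnear",t(452,428),s(450,48)),("button",t(459,123),s(174,300)),("jar",t(282,78),s(260,433)),("can",t(713,190),s(85,78))]: print(n,*tri(a,b))
for n,a in [("gFL",t(172,157)),("gNL",t(112,380)),("rFR",t(730,302)),("rNR",t(672,530)),("sgFL",s(400,540)),("sgNL",s(632,442)),("srFR",s(152,107)),("srNR",s(352,43)),("sgFR",s(270,303)),("sgNR",s(482,225))]: print(n,atz(*a))
```

```text
Gfar [536.2 -87.8 168. ] 0.6
Gnear [410.3 -56.6 163.2] 0.8
Rfar [ 525.  -128.9  168.4] 6.1
Rnear [399.7 -98.3 162.7] 3.7
button [ 626.8 -115.4   53.9] 2.6
jar [655.1  16.5  69.8] 2.2
can [ 572.7 -291.6   95.6] 2.8
gFL [608.   99.2   0. ]
gNL [436.6 139.4   0. ]
rFR [ 503.9 -327.3    0. ]
rNR [ 334.1 -279.1    0. ]
sgFL [608.1 102.3   0. ]
sgNL [437.2 143.4   0. ]
srFR [ 502.2 -316.6    0. ]
srNR [ 335.7 -272.2    0. ]
sgFR [ 551.9 -105.     0. ]
sgNR [385.2 -63.2   0. ]
```

{"op": "servo_tool", "data": {"rows": [[0.05, -0.04, 0, 0.03, 0], [0.15, -0.11, 0, 0.09, 0], [0.27, -0.2, 0, 0.14, 0], [0.4, -0.3, 0, 0.19, 0], [0.53, -0.4, 0, 0.24, 0], [0.66, -0.5, 0, 0.29, 0], [0.79, -0.59, 0, 0.326, 0], [0.89, -0.67, 0, 0.326, 0], [0.95, -0.71, 0, 0.326, 0], [0.966, -0.724, 0, 0.326, 0], [0.966, -0.724, 0, 0.326, 0], [0.966, -0.724, 0, 0.326, 0]], "force": 30}}

```text
time_s: 1.1
ee_pos: [299.5, -364.5, 213.8]
ee_rot: [180.0, 0.0, -14.0]
force: [-0.4, -0.6, -0.0]
gripper_width: 14.4
gripper_force: 0.0
```

{"op": "servo_tool", "data": {"rows": [[0.03, -0.06, 0, 0, 0], [0.08, -0.17, 0, 0, 0], [0.15, -0.31, 0, 0, 0], [0.22, -0.46, 0, 0, 0], [0.3, -0.61, 0, 0, 0], [0.37, -0.75, 0.03, 0, 0], [0.43, -0.87, 0.09, 0, 0], [0.47, -0.95, 0.16, 0, 0], [0.489, -0.99, 0.23, 0, 0], [0.489, -0.99, 0.29, 0, 0], [0.489, -0.99, 0.315, 0, 0], [0.489, -0.99, 0.315, 0, 0], [0.489, -0.99, 0.315, 0, 0]]}}

```text
time_s: 2.18
ee_pos: [442.6, -196.7, 151.1]
ee_rot: [180.0, -0.0, -14.1]
force: [-0.2, -0.5, 0.6]
gripper_width: 0.3
gripper_force: 0.0
```

Run:
```python
from h import *
im=grab("top","t1"); print(state()["ee_pos"],state()["force"],state()["gripper_width"])
cv2.imwrite('pics/t1c.png',cv2.resize(cv2.imread('pics/t1.png')[200:350,250:450],(800,600),interpolation=cv2.INTER_CUBIC))
```

```text
[ 442.91206085 -196.76012118  151.51187515] [ 1.11103077  1.34294815 -0.45501418] 0.636151062762071
```

View pics/t1c.png

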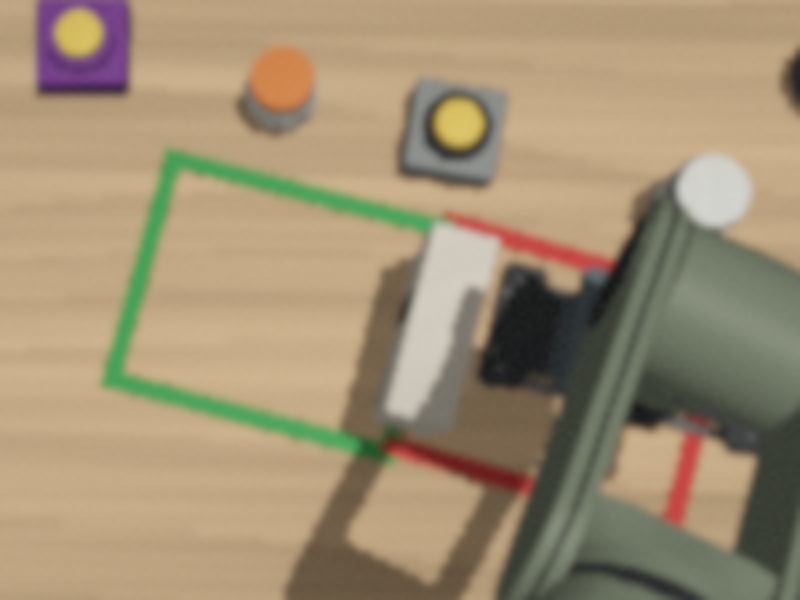

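The gripper is closed and right of the carton, lined up with the middle of its red-side face. The way is clear.

{"op": "servo_tool", "data": {"rows": [[0, -0.05, 0, 0, 0], [0, -0.13, 0, 0, 0], [0, -0.21, 0, 0, 0], [0, -0.26, 0, 0, 0], [0, -0.29, 0, 0, 0], [0, -0.305, 0, 0, 0], [0, -0.32, 0, 0, 0], [0, -0.335, 0, 0, 0], [0, -0.35, 0, 0, 0], [0, -0.365, 0, 0, 0], [0, -0.38, 0, 0, 0], [0, -0.395, 0, 0, 0], [0, -0.41, 0, 0, 0], [0, -0.425, 0, 0, 0], [0, -0.44, 0, 0, 0], [0, -0.45, 0, 0, 0]]}}

```text
time_s: 3.57
ee_pos: [464.7, -108.1, 150.9]
ee_rot: [180.0, -0.0, -14.0]
force: [0.8, -0.7, 0.0]
gripper_width: 0.4
gripper_force: 0.3
```

Run:
```python
from h import *
im=grab("scene","s1"); print(state()["ee_pos"],state()["force"])
cv2.imwrite('pics/s1c.png',cv2.resize(cv2.imread('pics/s1.png')[160:310,240:440],(800,600),interpolation=cv2.INTER_CUBIC))
```

```text
[ 464.72608331 -107.84920288  150.92905665] [0.28263795 0.88553236 0.16738937]
```

View pics/s1c.png

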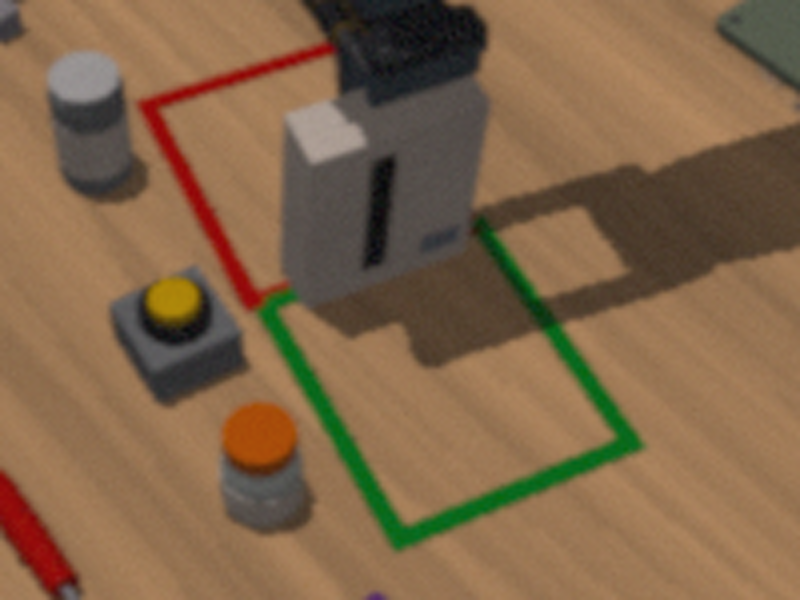

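The carton is tilting a few degrees towards green and its lower edge is staying put (lower corner still at (300,303)c). I'll keep pushing slowly past the balance point.

{"op": "servo_tool", "data": {"rows": [[0, -0.015, 0, 0, 0], [0, -0.03, 0, 0, 0], [0, -0.045, 0, 0, 0], [0, -0.06, 0, 0, 0], [0, -0.075, 0, 0, 0], [0, -0.09, 0, 0, 0], [0, -0.105, 0, 0, 0], [0, -0.12, 0, 0, 0], [0, -0.135, 0, 0, 0], [0, -0.145, 0, 0, 0], [0, -0.145, 0, 0, 0], [0, -0.145, 0, 0, 0], [0, -0.145, 0, 0, 0], [0, -0.145, 0, 0, 0], [0, -0.145, 0, 0, 0], [0, -0.145, 0, 0, 0]]}}

```text
time_s: 4.95
ee_pos: [471.6, -80.4, 150.9]
ee_rot: [180.0, 0.0, -14.1]
force: [0.2, 0.1, 0.5]
gripper_width: 0.6
gripper_force: 0.0
```

Run:
```python
from h import *
im=grab("scene","s2"); print(state()["ee_pos"],state()["force"])
cv2.imwrite('pics/s2c.png',cv2.resize(cv2.imread('pics/s2.png')[160:310,240:440],(800,600),interpolation=cv2.INTER_CUBIC))
t=lambda x,y:("top",250+x/4,200+y/4)
s=lambda x,y:("scene",240+x/4,160+y/4)
print(atz(*t(459,123),62),atz(*s(174,300),62))
```

```text
[471.63796883 -80.380555   150.95109357] [-0.75383203  0.00157037  0.66488595]
[ 626.  -115.5   62. ] [ 629.4 -108.7   62. ]
```

View pics/s2c.png

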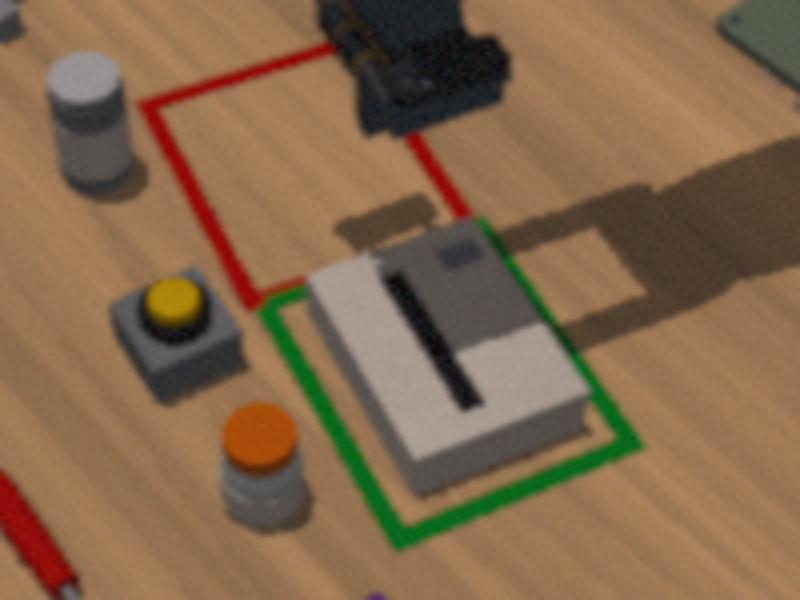

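The carton lies flat inside the green tape, with corners at (310,280), (480,225), (590,400) and (415,490)c. Next I'll move towards the button and check it with the wrist camera.

{"op": "servo_tool", "data": {"rows": [[0.04, 0, 0, 0, 0], [0.12, 0, 0, 0, 0], [0.22, 0, 0, 0, 0], [0.32, 0, 0, 0, 0], [0.42, 0, 0, 0, 0], [0.48, 0, 0, 0, 0], [0.5, 0, 0, 0, 0], [0.5, 0, 0, 0, 0], [0.5, 0, 0, 0, 0]]}}

```text
time_s: 5.75
ee_pos: [568.2, -104.5, 150.6]
ee_rot: [180.0, 0.1, -14.1]
force: [-0.5, 0.6, 0.2]
gripper_width: 0.8
gripper_force: 0.0
```

```bash
cat >> h.py <<'E'
def wray(c,u,v):
    T=np.array(c["T"]); f=240/np.tan(np.radians(c["vertical_fov"])/2)
    d=np.array([u-c["cx"],v-c["cy"]]); r=np.hypot(*d); th=r/f; d=d/r*np.sin(th)
    return T[:3,3],T[:3,:3]@np.array([d[0],-d[1],-np.cos(th)])
def watz(c,u,v,z):
    o,d=wray(c,u,v); return (o+d*(z-o[2])/d[2]).round(1)
E
python3 - <<'E'
from h import *
import json
c=vision.camera_info("wrist"); im=grab("wrist","w0"); print(state()["ee_pos"])
json.dump({k:np.array(v).tolist() for k,v in c.items()},open('w0.json','w'))
h=cv2.cvtColor(im,cv2.COLOR_RGB2HSV); m=cv2.inRange(h,(20,130,90),(33,255,255))
n,_,st,ce=cv2.connectedComponentsWithStats(m)
for i in range(1,n):
    if st[i,4]>60: print(st[i],ce[i].round(1),watz(c,*ce[i],62))
E
```

```text
[ 567.85075083 -104.41423029  150.75284815]
[ 287  132   51   51 2019] [311.6 157.5] [ 627.9 -114.4   62. ]
[  0 166  20  37 643] [  8.7 184.5] [688.9 159.4  62. ]
```

View pics/w0.png

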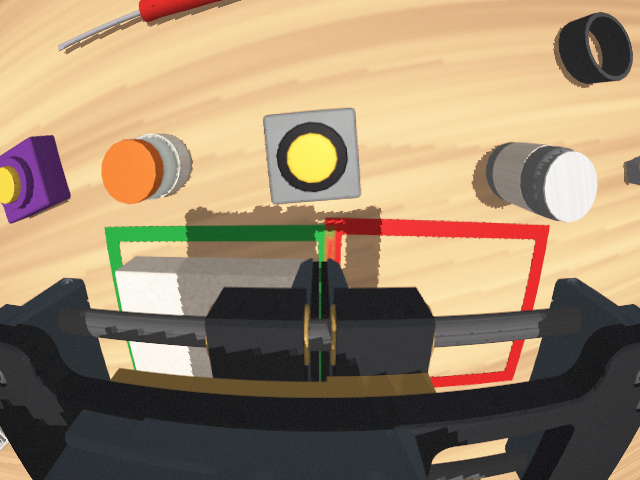

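The wrist view shows the grey-block button at (312,157), between the jar and the can. That puts it at (628,-114), which agrees with the top view to within about 2 mm.

{"op": "servo_tool", "data": {"rows": [[0.05, -0.005, 0, 0, 0], [0.15, -0.012, 0, 0, 0], [0.25, -0.02, 0, 0, 0], [0.302, -0.025, 0.05, 0, 0], [0.302, -0.025, 0.15, 0, 0], [0.302, -0.025, 0.26, 0, 0], [0.302, -0.025, 0.36, 0, 0], [0.302, -0.025, 0.41, 0, 0], [0.302, -0.025, 0.425, 0, 0], [0.302, -0.025, 0.425, 0, 0], [0.302, -0.025, 0.435, 0, 0], [0.302, -0.025, 0.445, 0, 0], [0.302, -0.025, 0.455, 0, 0], [0.302, -0.025, 0.465, 0, 0], [0.302, -0.025, 0.472, 0, 0], [0.302, -0.025, 0.472, 0, 0]]}}

```text
time_s: 7.13
ee_pos: [629.3, -114.6, 57.3]
ee_rot: [-180.0, -0.1, -14.1]
force: [0.5, 0.5, 4.9]
gripper_width: 0.5
gripper_force: 2.1
```

{"op": "servo_tool", "data": {"rows": [[0, 0, 0.006, 0, 0], [0, 0, 0.012, 0, 0], [0, 0, 0.016, 0, 0], [0, 0, 0.016, 0, 0], [0, 0, 0.016, 0, 0]]}}

```text
time_s: 7.55
ee_pos: [629.4, -114.6, 56.1]
ee_rot: [-180.0, -0.2, -14.1]
force: [-2.7, -0.2, 14.9]
gripper_width: 0.3
gripper_force: 7.5
```

The force rose sharply to 15 N at z = 56, which is the end stop, so the button is fully down. I'll let it go and retreat.

{"op": "servo_tool", "data": {"rows": [[0, 0, -0.03, 0, 0], [0, 0, -0.1, 0, 0], [0, 0, -0.22, 0, 0], [0, 0, -0.36, 0, 0], [0, 0, -0.46, 0, 0], [0, 0, -0.5, 0, 0], [-0.05, 0, -0.5, 0, 0], [-0.15, 0, -0.5, 0, 0], [-0.25, 0, -0.5, 0, 0], [-0.3, 0, -0.5, 0, 0], [-0.3, 0, -0.5, 0, 0], [-0.3, 0, -0.5, 0, 0]]}}

```text
time_s: 8.55
ee_pos: [570.4, -99.9, 153.0]
ee_rot: [180.0, -0.0, -14.1]
force: [-0.4, -0.3, -0.2]
gripper_width: 0.3
gripper_force: 0.0
```

Run:
```python
from h import *
im=grab("wrist","w1"); print(state()["ee_pos"],state()["force"])
```

```text
[ 571.00192115 -100.01444271  153.15411436] [ 0.07837659 -0.21932838  0.06462858]
```

View pics/w1.png

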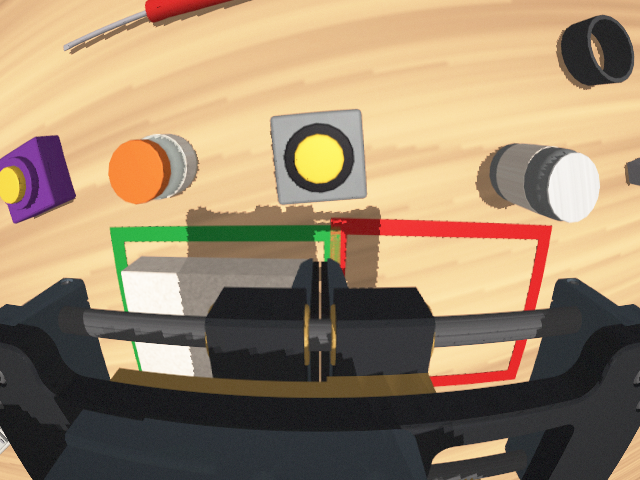

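The button is up again at (319,158), the carton lies in the green frame, the other objects are where they were, and the robot is clear of everything.

```bash
python3 -c "
from workcell import job_done; print(job_done())"
```

```text
the job is handed in; nothing more can be done
None
```

I tipped the carton flat into the green frame, pressed the grey-block scan button to its end stop and released it, and handed the job in at about 8.6 s; no verdict was returned.

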